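# Refill the till with a coin roll

### The arm

A 6-joint arm with a two-finger parallel gripper is mounted at the origin on the work surface. World frame = base frame: x ahead of the robot, y to its left, z up, the work surface at z = 0. Lengths are in m, angles in rad, forces in N, time in s.
With the tool pointing down it reaches from about 0.3 to 0.775 m from the base axis. Payload 14.6 kg.
Tool frame: the origin (TCP) lies between the finger pads; the fingertips stand 14 mm ahead of it and the grasp point (between the pads) lies 5 mm behind it; z points along the fingers, y is the direction in which the jaws open and shut (so a half turn about z gives the same grasp; the last joint's range is limited). The gripper opens to 85 mm and grips with 20 to 120 N. Pads are 22 mm wide; open, the fingers measure 114 mm over their backs; the gripper's body (76 mm by 85 mm) begins 54 mm behind the grasp point. The pads swing forward as they close: fully open they stand 13 mm farther back than shut.
Start: joints at [-1.317, 0.3, 1.521, -0, 1.321, -0.067], TCP at [0.173, -0.522, 0.245] pointing down, gripper open.
Joint ranges: [-3.03, 3.03], [-0.79, 2.21], [0.23, 2.52], [-1.04, 4.18], [0, 3.07], [-2.55, 2.55]. Speed limits (rad/s): [2.22, 2.22, 2.57, 3.14, 3.14, 3.14].

### API

Orientations are given as a unit quaternion [x, y, z, w].
In Python, from plant import readout, eyes, job gives the robot as it stands.
- The arm moves only by the tool carry_out, never from a script. Its argument "series" is one flat list of numbers, 7 for each row, row after row: the closure in counts, from 0 (fully open) to 255 (shut), then the shift along the tool's x, y, z in mm, then the turn, a rotation vector about the tool's x, y, z in degrees. In form: [grip, x, y, z, wx, wy, wz, grip, x, y, z, wx, wy, wz, ...]. A call has 1 to 20 rows; each row shifts and turns the commanded pose from where the row before left it, along the tool's axes as they then stand; what a row does not reach is not made up. A row lasts 1/12 s, in which the tool goes at most 41.7 mm and 7.16 degrees, less where a joint would pass 70% of its speed; a pose out of reach is approached as far as the arm can. A call is refused whole if a number of a shift passes 41.7 or a number of a turn 7.16, either way. A call with a gripper value outside its range is refused whole. The fingers move at their own pace and stop on an object; the grip force is fixed at half the most. Time passes only in rows, so rows that do not move let the fingers close. It gives the time, the measured TCP pose, the force and the opening at its end, in the units of the state.
- readout.get_state(): the state, without advancing time (a new reading comes with each control period).
- eyes.get_image(name): name is "side" or "top" or "wrist"; returns the picture (420x560x3 uint8, red, green, blue); there is no depth.
- eyes.camera_model(name): a dict with "camera_matrix" (3x3 intrinsics, pixels), "rvec" (rotation vector, rad) and "tvec" (3), from world to camera coordinates, as OpenCV has them. Camera axes: x right, y down, z forward; pixel columns grow to the right and rows downward; lengths in m; the calibration is good to about 2 mm. A picture is of the moment at which its call begins: read the wrist's pose just before it. camera_model takes no time and is no camera call; for the wrist camera it gives the pose at the moment of the call.
- job.sign_off(): hands the job in, once; it reports no verdict.
The state is a dict: "time": time; "q": joint angles; "joint_velocities": joint speeds; "effort": joint torques, N m; "ee_pos": TCP position; "orientation": TCP orientation; "wrist_force": force on the tool from outside, world axes, zero at the start; "wrist_torque": the same for the moment, N m; "gripper_width": finger opening in m.
Only numpy, scipy, OpenCV 4.12 (cv2) and the standard library are available. Lean on these libraries where they do the work, as an engineer would, in place of code of your own. Each camera call takes 0.05 s, during which the arm holds its last target.

### The job

The till has run short of the larger coins. Open its cash drawer with the release, fold both flaps of the coin carton well back, take out the thicker of its two coin rolls and lay it gently in the drawer's empty front compartment, then push the drawer home without slamming so that it clicks shut and stays shut. Leave the thinner roll in the carton, and do not shove or knock over the other things on the counter.

Things in the scene. Friction and masses are not known exactly. Their poses are not given: they have to be found in the camera images.
- till: Housing of a manual cash drawer: dark steel box 330 mm wide (y), 340 mm deep (x), 96 mm high, fixed to the counter, slightly turned, on either side of the carton. Origin: bottom centre of the housing's front face; x points from the front to the rear (the drawer comes out towards -x), z up. A receipt printer, 133 mm high, is fixed on its rear half, over x 160 to 325, y -50 to 110 mm.
- drawer (a joint): How far the drawer is out (m): about 0.002 latched shut, 0.130 popped fully out. A spring drives it out with 6 N when shut, 1.4 N when out, so it does not stay part-way: let go before the click, it comes out again. The last 15 mm of closing take about 10 to 15 N; pushed fully in, to 0, it clicks, then rests at about 0.002.
- panel (a point): Centre of the front face of the drawer's black flat front panel (326 mm wide, 18 mm thick, from 12 to 92 mm above the counter; this point at 52 mm); moves with the drawer. Fully in, this face lies 18 mm in front of the housing's front face. A steel catch bracket (30 mm wide, 38 mm long, at 75 to 84 mm height) stands on the panel's back at its middle.
- press (a point): Centre of the top of the release, a sprung grey push plate 64 mm wide (till's y), 26 mm deep (till's x), standing 14 mm above the till's top, 30 mm behind the housing's front face, at mid-width. It goes straight down 10 mm, 1.5 N rising to 4.5 N; the drawer lets go at about 4 to 7 mm and pops out by itself within a second. It springs up when let go.
- slot (a point): Floor centre of the empty front compartment, the right-hand one of three as seen from the front (till's -y); moves with the drawer, axes those of the till. Floor 20 mm above the counter, 112 mm long (x), 97 mm wide (y), walls 35 mm high, the front panel 72 mm above the floor. Drawer out, it lies 74 mm in front of the housing. The other two hold thin rolls.
- carton: Cardboard carton, open-topped, 110 mm (x) by 188 mm (y, end flaps folded down on the outside to 196 mm) by 55 mm high, walls 4 mm, floor 4 mm thick, heavy, does not move. Origin: centre of its underside; z up.
- flap_near (a joint): Angle (rad) of the flap hinged on the top edge of the carton's -x wall (55 mm from the carton's origin, 55 mm high). Flap 54 mm long, 186 mm wide, 3 mm thick. 0: flat over the carton, pointing to its +x; pi/2: upright; 2.5: folded fully back. Starts half up, leaning in over the contents. Stays where left; a push below 1 N swings it.
- flap_far (a joint): The same for the flap hinged on the top edge of the carton's +x wall: 0 lying flat over the carton, pointing to the carton's -x; pi/2 upright; 2.5 folded fully back.
- roll_fat: The thicker coin roll, the one wanted: paper-wrapped cylinder 27 mm in diameter and 85 mm long, 0.26 to 0.43 kg, coin metal at its ends. Origin: its centre; its x axis is the cylinder's axis. Starts lying on the carton's floor, roughly along the carton's x, in the +y or -y half.
- roll_thin: The thinner coin roll, to be left in the carton: 20 mm in diameter and 75 mm long. Origin: its centre; its x axis is the cylinder's axis. Lies in the other half of the carton, 72 to 94 mm from the fat one.
- sanitizer: Bystander: pale translucent plastic bottle 60 mm in diameter, 155 mm high, standing on the counter in front of the carton (on the robot's side). Origin: centre of its underside.
- cash_tray: Bystander: shallow brown wooden change tray 105 x 165 x 18 mm lying on the counter behind the carton. Origin: centre of its underside.
- card_reader: Bystander: black card reader 140 x 78 x 41 mm lying loose on the till's top beside the release, on the till's -y side, 40 to 50 mm from the release's side. Origin: centre of its underside.
There are look-alikes about, which are no part of the job. Of the things shaped like the carton, the cardboard one is meant.

How it is judged:
On the way, in this order (a step that is already met when the one before it is completed fails the run):
1. the drawer has popped out (value of joint drawer above 0.11 m), for 0.2 s.
2. the thicker roll lies in the empty compartment, let go, with the drawer still out (value of joint drawer above 0.09 m and z of roll_fat in the frame of slot between 0.005 and 0.022 m and x of roll_fat in the frame of slot between -0.05 and 0.05 m and y of roll_fat in the frame of slot between -0.045 and 0.045 m and contact force between the fingers and roll_fat below 0.1 N), for 0.2 s.
At the end, for the whole second after the job is handed in: The drawer is latched shut (within 6 mm of fully home) and at rest, the thicker coin roll lies flat on the floor of the compartment that was empty, the thinner one still lies on the carton's floor, and both carton flaps are folded back past upright (over 1.75 rad, that is about 100 degrees) (value of joint drawer below 0.006 m and velocity of joint drawer below 0.01 m/s and z of roll_fat in the frame of slot between 0.005 and 0.022 m and x of roll_fat in the frame of slot between -0.05 and 0.05 m and y of roll_fat in the frame of slot between -0.045 and 0.045 m and value of joint each of flap_near, flap_far above 1.75 rad and horizontal distance between roll_thin and carton below 0.09 m and z of roll_thin in the frame of carton below 0.03 m); the robot touches nothing.
It fails at once if the card reader is shoved (over 20 mm) (distance of card_reader from where it was at the start of the episode above 0.02 m).
It fails at once if the bottle is shoved (over 20 mm) or tipped (distance of sanitizer from where it was at the start of the episode above 0.02 m or angle between sanitizer's own z axis and vertical above 0.3 rad).
It fails at once if the change tray is shoved (over 20 mm) (distance of cash_tray from where it was at the start of the episode above 0.02 m).
It fails at once if the thick coin roll is dropped or thrown (moves faster than 1 m/s out of the fingers) (contact force between the fingers and roll_fat below 0.1 N and linear speed of roll_fat above 1 m/s).
It fails at once if the drawer is slammed (closing faster than 0.5 m/s) (velocity of joint drawer below -0.5 m/s).
It also fails if it takes over 69 s, if anything falls off the work surface, if the arm or the gripper's body presses on something with over 40 N, if the wrist force passes 120 N, or if a joint passes its speed limit or range.

## Working session

There is one attempt and no reset: what is moved stays moved. The work goes in short steps, Python scripts to look and compute and a tool call to move; the robot and the scene stay as the last step left them, time stands still between calls to the robot, and variables do not carry over. Pictures are saved under pics/ and viewed, and the job is handed in when it is done.

Besides the shell and the picture viewer there is one more tool, called after "Request:" in YAML: its name, and indented under it one key for each argument. carry_out: Moves the arm, as the interface text tells. Its arguments: {"type":"object","properties":{"series":{"type":"array"}},"required":["series"]}

```bash
ls; mkdir -p pics; cat > h.py <<'E'
import numpy as np, cv2
from scipy.spatial.transform import Rotation as R
from plant import readout, eyes, job
def cam(n):
    m=eyes.camera_model(n); K=np.array(m['camera_matrix']);r,_=cv2.Rodrigues(np.array(m['rvec'],float));t=np.array(m['tvec'],float).ravel()
    return K,r,t
def ray(n,px,c=None):
    K,r,t=c or cam(n); d=r.T@np.linalg.inv(K)@np.array([px[0],px[1],1.]); o=-r.T@t
    return o,d/np.linalg.norm(d)
def onz(n,px,z,c=None):
    o,d=ray(n,px,c); return o+d*(z-o[2])/d[2]
def proj(n,P,c=None):
    K,r,t=c or cam(n); p=K@(r@np.array(P,float)+t); return p[:2]/p[2]
def save(n,f):
    im=eyes.get_image(n); cv2.imwrite(f,im[:,:,::-1]); return im
E
python3 - <<'E'
from h import *
for n in ('side','top','wrist'):
    save(n,f'pics/{n}0.png'); K,r,t=cam(n); print(n,K[0,0],(-r.T@t).round(3),r.round(2).tolist())
s=readout.get_state(); print(s)
E
```

```text
pics
side 421.1095083890932 [ 0.52  -0.729  0.759] [[1.0, -0.08, -0.02], [-0.07, -0.73, -0.68], [0.04, 0.68, -0.73]]
top 412.92354151003707 [ 0.424 -0.109  1.017] [[-0.03, -1.0, -0.02], [-0.98, 0.03, -0.18], [0.18, 0.02, -0.98]]
wrist 319.5259147125 [ 0.241 -0.498  0.374] [[0.31, -0.95, 0.0], [-0.91, -0.3, 0.28], [-0.26, -0.09, -0.96]]
{'time': 0.15, 'q': array([-1.31658835e+00,  3.00344728e-01,  1.52141677e+00, -4.34514366e-06,
        1.32069625e+00, -6.65997964e-02]), 'joint_velocities': array([ 0.00115058,  0.0001207 , -0.00131319,  0.00144351, -0.00111923,
       -0.00036894]), 'effort': array([ 8.07106007e-04, -5.43669641e+01, -3.61886787e+01, -6.43530643e-05,
        3.17046666e-03,  5.81128643e-05]), 'ee_pos': array([ 0.17339018, -0.52178876,  0.24486015]), 'orientation': array([ 9.87162678e-01,  1.59717437e-01, -4.26103407e-05, -4.30444492e-04]), 'wrist_force': array([ 0.46219219,  0.11194092, -0.60390572]), 'wrist_torque': array([0.0448395 , 0.03643349, 0.00286915]), 'gripper_width': 0.08546089968256744}
```

View pics/side0.png

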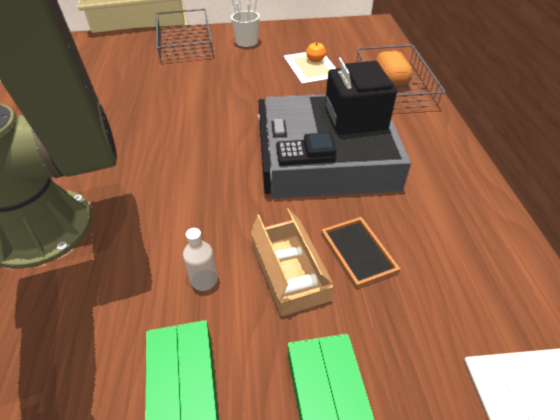

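View pics/top0.png

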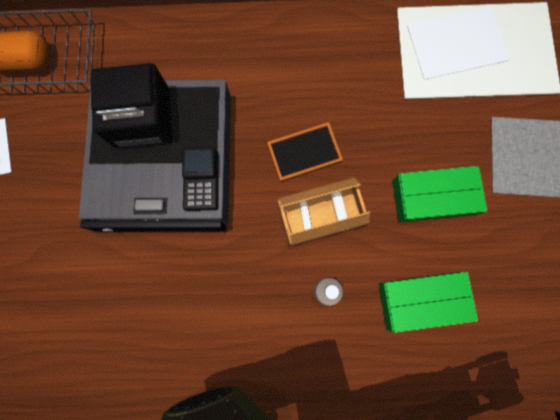

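View pics/wrist0.png

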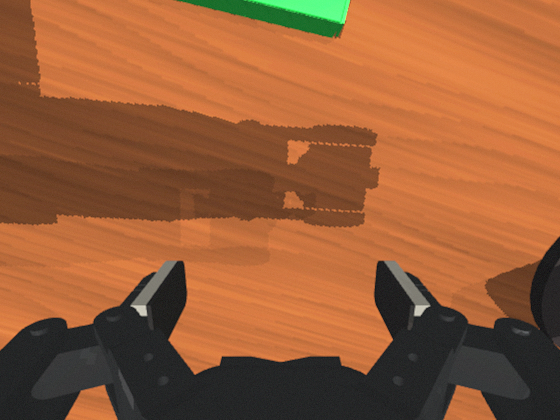

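The cardboard carton is at top (325,211), and two closed green boxes at (442,193) and (430,302) are look-alikes. The till is at (155,155), with its release at (150,205). The rolls are at about (305,215) and (340,205). I'll crop in to tell which is thicker.

```bash
python3 - <<'E'
import cv2,numpy as np
t=cv2.imread('pics/top0.png');s=cv2.imread('pics/side0.png')
a=cv2.resize(t[170:250,265:385],None,fx=6,fy=6,interpolation=cv2.INTER_CUBIC);cv2.imwrite('pics/c1.png',a)
a=cv2.resize(s[200:320,230:350],None,fx=5,fy=5,interpolation=cv2.INTER_CUBIC);cv2.imwrite('pics/c2.png',a)
a=cv2.resize(t[60:240,70:240],None,fx=3.3,fy=3.3,interpolation=cv2.INTER_CUBIC);cv2.imwrite('pics/c3.png',a)
E
```

```text
(no output)
```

View pics/c1.png

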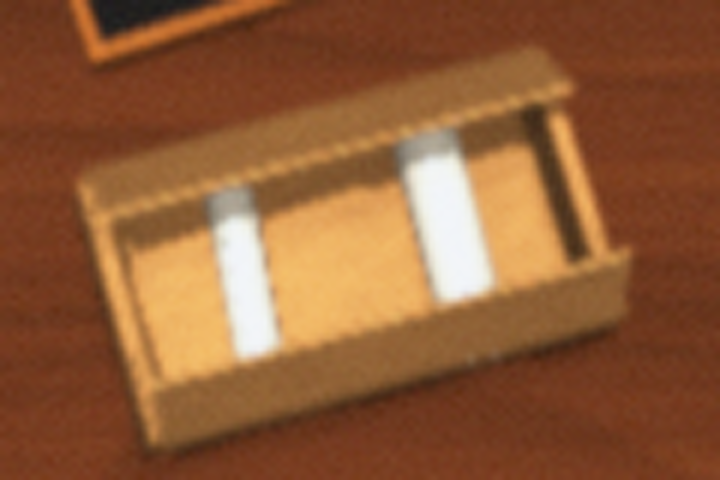

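View pics/c2.png

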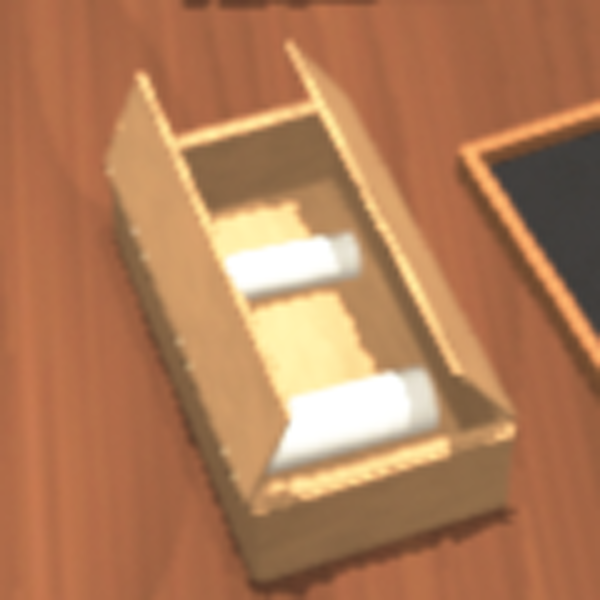

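View pics/c3.png

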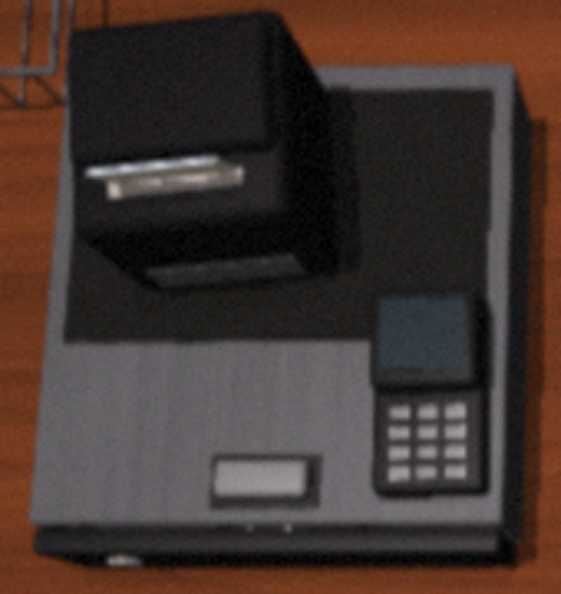

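Crop: the fat roll is the right-hand one in the top view, at (339,206), which is the carton's -y half. The thin one is at (305,215). Both flaps lean in. Next I'll work out the geometry.

```bash
python3 - <<'E'
from h import *
c=cam('top')
f=lambda x,y,z:onz('top',(70+x/3.3,60+y/3.3),z,c).round(4)
FL,FR,BR=f(33,523,.096),f(500,522,.096),f(513,66,.096); print('till',FL,FR,BR,np.linalg.norm(FL-FR),np.linalg.norm(FR-BR))
print('rel',f(213,460,.11),f(305,460,.11),f(305,497,.11),f(213,494,.11))
g=lambda x,y,z:onz('top',(265+x/6,170+y/6),z,c).round(4)
print('fat',g(445,215,.0175), g(430,160,.0175),g(465,295,.0175),'thin',g(243,273,.014))
for z in (0,.055): print('carton near corners',z,g(155,447,z),g(625,320,z))
print('L/R rims', g(82,185,.055),g(575,95,.055), g(100,215,.055),g(600,250,.055))
s=cam('side')
h=lambda x,y,z:onz('side',(230+x/5,200+y/5),z,s).round(4)
print('side corners top', h(250,510,.055),h(512,425,.055),h(112,175,.055),'bot',h(258,585,0),h(505,515,0))
print('fat side end',h(430,405,.0175))
print('bottle',onz('top',(331,292),.155,c), 'side base',onz('side',(204,280),0.0,s))
E
```

```text
till [0.5831 0.3641 0.096 ] [0.5742 0.0401 0.096 ] [0.911  0.0302 0.096 ] 0.3241222146043063 0.3369454703657552
rel [0.6208 0.2349 0.11  ] [0.6188 0.1715 0.11  ] [0.5931 0.1709 0.11  ] [0.5971 0.2341 0.11  ]
fat [ 0.6091 -0.2371  0.0175] [ 0.6323 -0.2321  0.0175] [ 0.5758 -0.2435  0.0175] thin [ 0.5881 -0.1538  0.014 ]
carton near corners 0 [ 0.5191 -0.1156  0.    ] [ 0.5661 -0.3111  0.    ]
carton near corners 0.055 [ 0.5139 -0.1153  0.055 ] [ 0.5584 -0.3002  0.055 ]
L/R rims [ 0.6186 -0.0895  0.055 ] [ 0.6491 -0.2862  0.055 ] [ 0.6063 -0.0964  0.055 ] [ 0.5864 -0.2922  0.055 ]
side corners top [ 0.5608 -0.3001  0.055 ] [ 0.6677 -0.2715  0.055 ] [ 0.5171 -0.1261  0.055 ] bot [ 0.5638 -0.3014  0.    ] [ 0.6683 -0.2789  0.    ]
fat side end [ 0.6432 -0.234   0.0175]
bottle [ 0.4052021  -0.19374063  0.155     ] side base [ 4.05367237e-01 -1.96480823e-01  1.11022302e-16]
```

Estimates:
- **Till:** front centre (0.579, 0.202), yaw -1.6°. The release is at (0.607, 0.203, 0.110).
- **Carton:** centre (0.591, -0.1945), yaw +14°.
- **Bottle:** (0.405, -0.195).

I'll do the release first: turn by 20° and travel over.

Request:
carry_out:
  series: [255,0,0,0,0,0,6.7,255,0,0,0,0,0,6.7,255,0,0,0,0,0,6.6,255,15,-26,0,0,0,0,255,15,-26,0,0,0,0,255,15,-26,0,0,0,0,255,15,-26,0,0,0,0,255,15,-26,0,0,0,0,255,15,-26,0,0,0,0,255,15,-26,0,0,0,0,255,15,-26,0,0,0,0,255,15,-26,0,0,0,0,255,15,-26,0,0,0,0,255,15,-26,0,0,0,0,255,15,-26,0,0,0,0,255,15,-26,0,0,0,0,255,15,-26,0,0,0,0,255,15,-26,0,0,0,0,255,15,-26,0,0,0,0,255,15,-26,0,0,0,0]

```text
time: 1.82
ee_pos: [0.4413, -0.0858, 0.2452]
orientation: [1.0, -0.014, -0.0, -0.0]
wrist_force: [0.6, -1.2, 0.7]
gripper_width: -0.0001
```

Request:
carry_out:
  series: [255,15,-27,0,0,0,0,255,15,-27,0,0,0,0,255,15,-27,0,0,0,0,255,15,-27,0,0,0,0,255,15,-27,0,0,0,0,255,14,-27,0,0,0,0,255,14,-27,0,0,0,0,255,14,-27,0,0,0,0,255,14,-27,0,0,0,0,255,14,-26,0,0,0,0,255,14,-26,0,0,0,0,255,0,0,0,0,0,0,255,0,0,0,0,0,0,255,0,0,0,0,0,0]

```text
time: 2.98
ee_pos: [0.6078, 0.2027, 0.2448]
orientation: [1.0, -0.014, -0.0, 0.0]
wrist_force: [0.1, -0.5, -0.4]
gripper_width: -0.0002
```

```bash
python3 - <<'E'
from h import *
c=cam('wrist'); save('wrist','pics/w1.png')
print(proj('wrist',(.607,.203,.11),c),proj('wrist',(.607,.203+.032,.11),c))
E
```

```text
[281.18636321 202.81723785] [243.79408363 203.87921443]
```

View pics/w1.png

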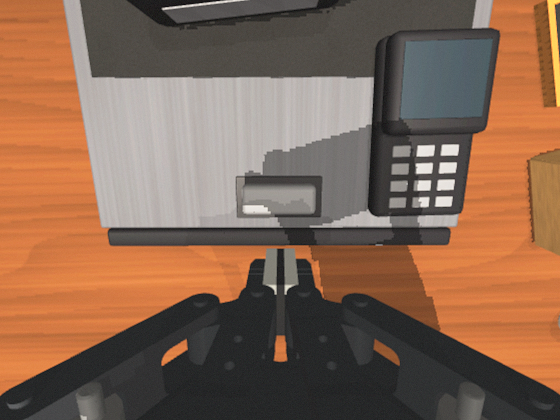

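The release centre shows at (279,199), within 4 px of the prediction, so I'll shift +2 mm in x and press.

Request:
carry_out:
  series: [255,1,0,25,0,0,0,255,1,0,25,0,0,0,255,0,0,25,0,0,0,255,0,0,20,0,0,0,255,0,0,12,0,0,0,255,0,0,8,0,0,0,255,0,0,5,0,0,0,255,0,0,5,0,0,0,255,0,0,4,0,0,0,255,0,0,2,0,0,0,255,0,0,0,0,0,0,255,0,0,0,0,0,0]

```text
time: 4.03
ee_pos: [0.6105, 0.203, 0.115]
orientation: [1.0, -0.014, 0.001, -0.0]
wrist_force: [2.3, -1.9, 3.5]
gripper_width: -0.0
```

```bash
python3 - <<'E'
from h import *
save('top','pics/t2.png')
E
```

```text
(no output)
```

View pics/t2.png

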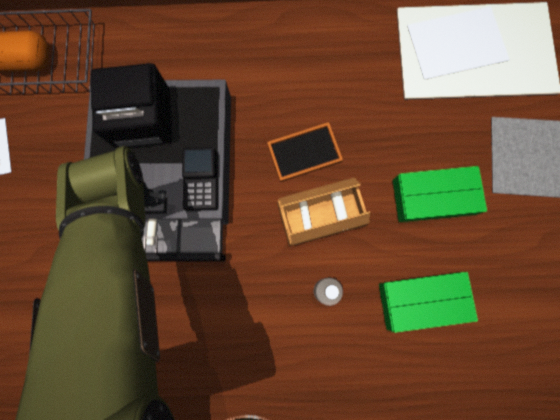

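```bash
python3 - <<'E'
from h import *
C=np.array([.591,-.1945,0]);a=np.radians(14);Rm=np.array([[np.cos(a),np.sin(a),0],[-np.sin(a),np.cos(a),0],[0,0,1]])
t=lambda x,y:('top',(265+x/6,170+y/6)); s=lambda x,y:('side',(230+x/5,200+y/5))
for nm,sg,pts in (('near',1,[t(150,385),t(628,255),s(140,75),s(285,425)]),('far',-1,[t(95,217),t(575,92),s(290,42),s(460,370)])):
  for n,p in pts:
    c=cam(n); best=min((abs((Rm@(onz(n,p,.055+.054*np.sin(th),c)-C))[0]-(-sg*.055+sg*.054*np.cos(th))),th) for th in np.linspace(.2,2,180))
    print(nm,n,best, (Rm@(onz(n,p,.055+.054*np.sin(best[1]),c)-C)).round(3))
E
```

```text
near top (np.float64(0.00018626002998975433), np.float64(1.2458100558659218)) [-0.038  0.093  0.106]
near top (np.float64(4.2430701381789004e-05), np.float64(1.265921787709497)) [-0.039 -0.092  0.107]
near side (np.float64(9.738000707071315e-05), np.float64(1.2458100558659218)) [-0.038  0.091  0.106]
near side (np.float64(0.0001340337364596489), np.float64(1.3162011173184356)) [-0.041 -0.096  0.107]
far top (np.float64(0.0001989416712638789), np.float64(1.0748603351955308)) [0.03  0.095 0.102]
far top (np.float64(6.707815143570245e-05), np.float64(1.0245810055865923)) [ 0.027 -0.093  0.101]
far side (np.float64(0.00019799244272860825), np.float64(1.094972067039106)) [0.03  0.091 0.103]
far side (np.float64(0.00011403188048825924), np.float64(1.094972067039106)) [ 0.03  -0.092  0.103]
```

Near flap is at about 1.26 rad and far flap at about 1.07 rad. Their free edges lie at carton x of -39 and +29 mm, about 105 mm high, so closed fingers fit between them. Next I'll rise, cross over and turn to the carton's yaw.

Request:
carry_out:
  series: [255,0,0,-30,0,0,0,255,0,0,-35,0,0,0,255,0,15,-35,0,0,0,255,0,30,-25,0,0,0,255,0,32,0,0,0,0,255,-1,32,0,0,0,0,255,0,32,0,0,0,0,255,-1,32,0,0,0,0,255,0,32,0,0,0,0,255,-1,32,0,0,0,0,255,0,32,0,0,0,0,255,-1,32,0,0,0,0,255,0,32,0,0,0,0,255,-1,32,0,0,0,0,255,0,32,0,0,0,0,255,0,32,0,0,0,0,255,0,0,0,0,0,-5.2,255,0,0,0,0,0,-5.2,255,0,0,0,0,0,-5.2,255,0,0,0,0,0,0]

```text
time: 5.75
ee_pos: [0.5928, -0.2256, 0.2391]
orientation: [0.992, 0.124, -0.0, -0.0]
wrist_force: [-0.0, 0.2, -0.1]
gripper_width: 0.0002
```

```bash
python3 - <<'E'
from h import *
save('top','pics/t3.png');save('wrist','pics/w3.png');save('side','pics/s3.png')
E
```

```text
(no output)
```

View pics/t3.png

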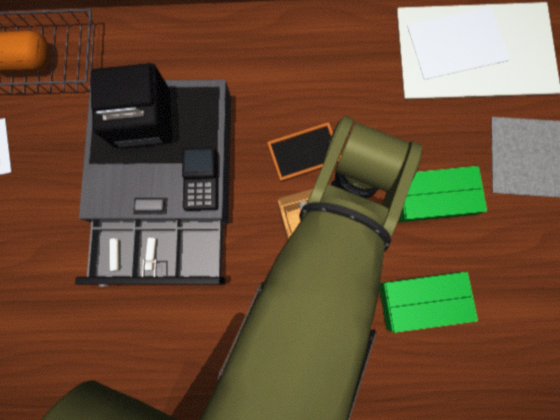

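View pics/w3.png

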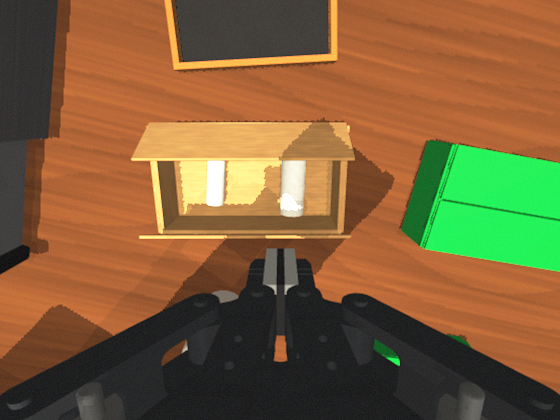

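View pics/s3.png

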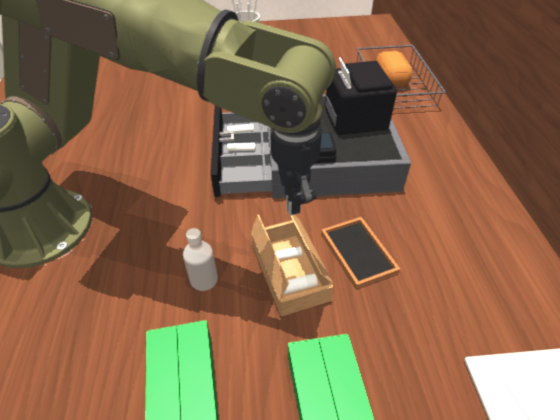

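The drawer is fully out and its empty compartment shows at top (200,250). The tool is square to the carton. I'll go down between the flaps and fold the near one back.

Request:
carry_out:
  series: [255,0,0,30,0,0,0,255,0,0,35,0,0,0,255,0,0,35,0,0,0,255,0,0,25,0,0,0,255,0,0,17,0,0,0,255,0,0,0,0,0,0,255,-10,0,0,0,0,0,255,-12,0,0,0,0,0,255,-12,0,0,0,0,0,255,-12,0,0,0,0,0,255,-12,0,0,0,0,0,255,-10,0,0,0,0,0,255,-6,0,0,0,0,0,255,0,0,0,0,0,0]

```text
time: 7.07
ee_pos: [0.5207, -0.2439, 0.0981]
orientation: [0.993, 0.121, 0.0, 0.0]
wrist_force: [0.3, -0.9, -0.2]
gripper_width: -0.0003
```

```bash
python3 - <<'E'
from h import *
save('side','pics/s4.png')
E
```

```text
(no output)
```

View pics/s4.png

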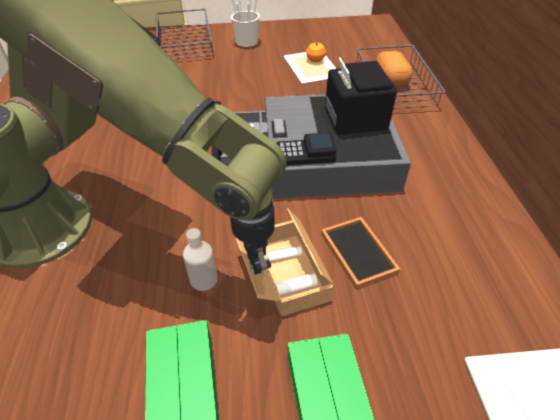

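The near flap is folded out. Now the far one.

Request:
carry_out:
  series: [255,12,0,0,0,0,0,255,20,0,0,0,0,0,255,22,0,0,0,0,0,255,20,0,0,0,0,0,255,14,0,0,0,0,0,255,14,0,0,0,0,0,255,14,0,0,0,0,0,255,14,0,0,0,0,0,255,14,0,0,0,0,0,255,14,0,0,0,0,0,255,4,0,0,0,0,0,255,0,0,0,0,0,0,255,-12,0,0,0,0,0,255,-20,0,-20,0,0,0,200,-25,0,-35,0,0,0,130,-10,0,-35,0,0,0,110,0,0,-35,0,0,0,110,0,0,0,0,0,0]

```text
time: 8.62
ee_pos: [0.6149, -0.2216, 0.2297]
orientation: [0.993, 0.121, 0.005, 0.003]
wrist_force: [0.3, 0.0, 0.7]
gripper_width: 0.0475
```

```bash
python3 - <<'E'
from h import *
save('side','pics/s5.png');save('wrist','pics/w5.png')
print(readout.get_state()['ee_pos'])
E
```

```text
[ 0.61396519 -0.22074982  0.22286812]
```

View pics/s5.png

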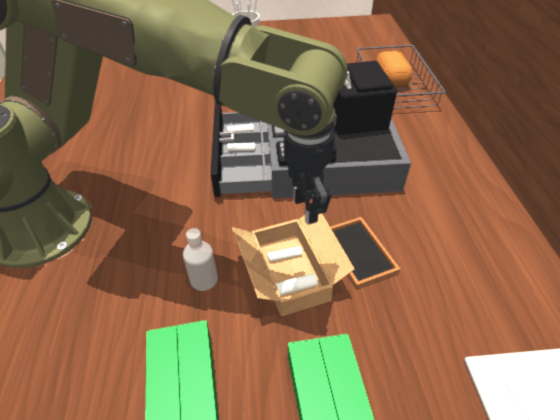

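View pics/w5.png

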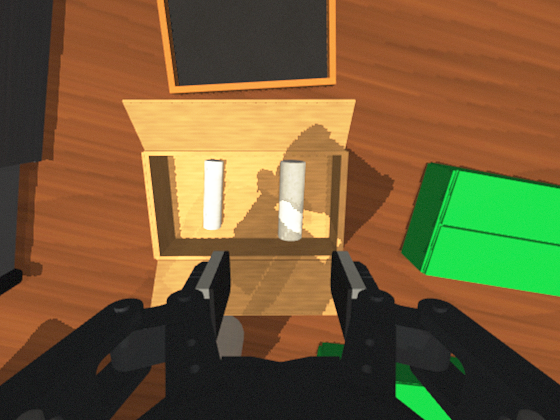

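Both flaps are well back. I'll locate the fat roll in the wrist view (about (291,200)) now that the arm is still.

```bash
python3 - <<'E'
from h import *
s=readout.get_state(); c=cam('wrist'); im=save('wrist','pics/w6.png')
print(s['ee_pos'],s['orientation'].round(4))
h=cv2.cvtColor(im,cv2.COLOR_RGB2HSV); m=((h[:,:,1]<70)&(h[:,:,2]>60)).astype(np.uint8); 
m[:, :265]=0;m[:,320:]=0;m[:140]=0;m[248:]=0
m=cv2.morphologyEx(m,cv2.MORPH_OPEN,np.ones((3,3)))
cs,_=cv2.findContours(m,0,2); k=max(cs,key=cv2.contourArea); r=cv2.minAreaRect(k); print(r)
b=cv2.boxPoints(r); 
for z in (.0175,.028): print(onz('wrist',r[0],z,c).round(4),[onz('wrist',p,z,c)[:2].round(4).tolist() for p in b])
v=im.copy(); cv2.drawContours(v,[b.astype(int)],0,(255,0,0),1); cv2.imwrite('pics/w6c.png',cv2.resize(v[120:280,130:370,::-1],None,fx=3,fy=3))
E
```

```text
[ 0.61396519 -0.22074982  0.22286812] [9.926e-01 1.214e-01 1.300e-03 7.000e-04]
((291.7896728515625, 199.9308319091797), (24.616985321044922, 80.78250122070312), 3.2704880237579346)
[ 0.6014 -0.2362  0.0175] [[0.553, -0.2318], [0.6417, -0.215], [0.6464, -0.2403], [0.558, -0.259]]
[ 0.6039 -0.2351  0.028 ] [[0.5571, -0.2309], [0.643, -0.2146], [0.6475, -0.2391], [0.5619, -0.2572]]
```

View pics/w6c.png

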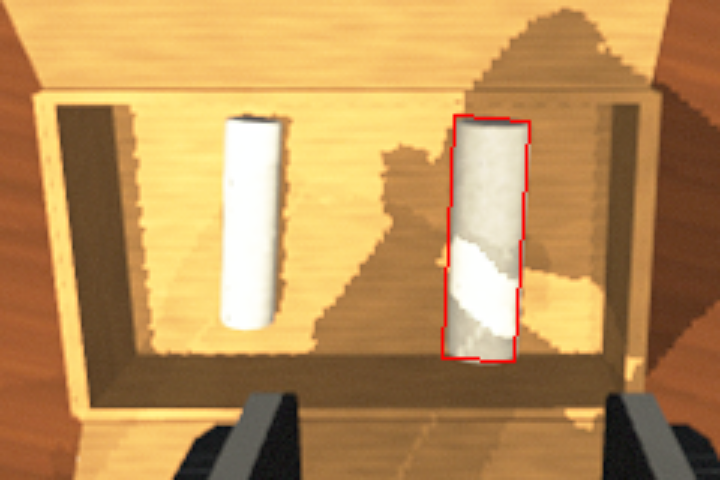

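Request:
carry_out:
  series: [110,-7,6,15,0,0,2.6,110,-8,7,25,0,0,0,110,0,0,25,0,0,0,110,0,0,25,0,0,0,110,0,0,25,0,0,0,110,0,0,5,0,0,0,110,0,0,0,0,0,0,110,0,0,0,0,0,0]

```text
time: 9.43
ee_pos: [0.6024, -0.2364, 0.1016]
orientation: [0.995, 0.099, -0.0, -0.0]
wrist_force: [0.1, -0.0, 0.2]
gripper_width: 0.0485
```

```bash
python3 - <<'E'
from h import *
s=readout.get_state(); print(s['ee_pos'],s['orientation'].round(4)); save('wrist','pics/w7.png')
E
```

```text
[ 0.60242291 -0.23639554  0.10158246] [ 9.951e-01  9.920e-02 -1.000e-04 -1.000e-04]
```

View pics/w7.png

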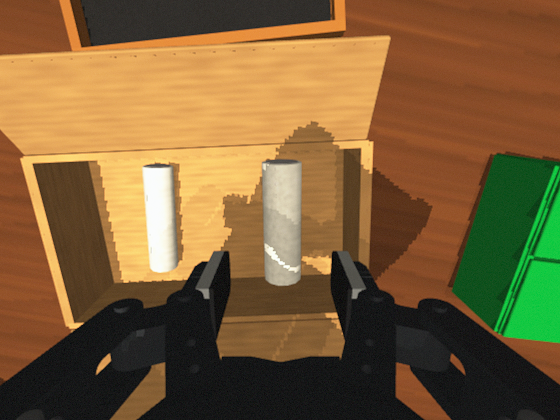

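The roll (axis near column 282) sits centred between the pads. I'll go down and grip.

Request:
carry_out:
  series: [110,0,0,20,0,0,0,110,0,0,20,0,0,0,110,0,0,17,0,0,0,110,0,0,12,0,0,0,110,0,0,7,0,0,0,110,0,0,3,0,0,0,110,0,0,0,0,0,0,160,0,0,0,0,0,0,200,0,0,0,0,0,0,255,0,0,0,0,0,0,255,0,0,0,0,0,0,255,0,0,0,0,0,0,255,0,0,0,0,0,0,255,0,0,0,0,0,0]

```text
time: 10.65
ee_pos: [0.6031, -0.2367, 0.0238]
orientation: [0.995, 0.099, 0.001, 0.001]
wrist_force: [-0.8, 0.3, 7.1]
gripper_width: 0.0248
```

Request:
carry_out:
  series: [255,0,0,-5,0,0,0,255,0,0,-10,0,0,0,255,0,0,-18,0,0,0,255,0,0,-25,0,0,0,255,0,0,-30,0,0,0,255,0,0,-30,0,0,0,255,0,0,-30,0,0,0,255,0,0,-20,0,0,0,255,0,0,0,0,0,0,255,0,0,0,0,0,0]

```text
time: 11.48
ee_pos: [0.6024, -0.2364, 0.1912]
orientation: [0.995, 0.099, 0.001, 0.0]
wrist_force: [-0.3, 0.1, -4.6]
gripper_width: 0.0252
```

```bash
python3 - <<'E'
from h import *
s=readout.get_state(); print(s['ee_pos'],s['orientation'].round(4),s['wrist_force'].round(2),s['wrist_torque'].round(3),s['gripper_width']); save('wrist','pics/w8.png'); save('side','pics/s8.png')
t=save('top','pics/t8.png'); cv2.imwrite('pics/t8c.png',cv2.resize(t[200:300,70:240,::-1],None,fx=4,fy=4,interpolation=cv2.INTER_CUBIC))
E
```

```text
[ 0.60237865 -0.23642104  0.19117451] [9.951e-01 9.910e-02 8.000e-04 4.000e-04] [-0.33  0.14 -4.63] [0.032 0.015 0.038] 0.025180560090937394
```

View pics/w8.png

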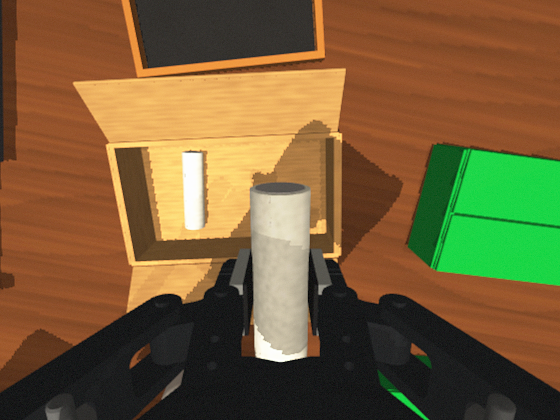

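View pics/s8.png

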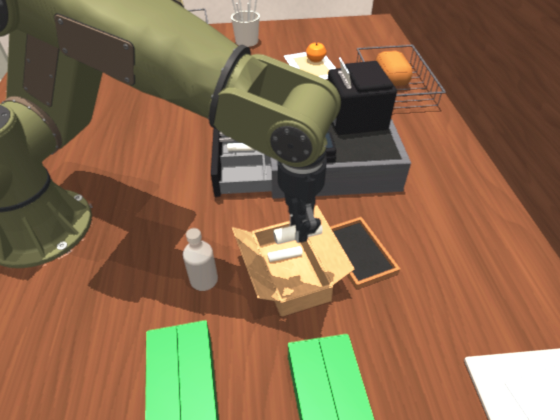

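View pics/t8c.png

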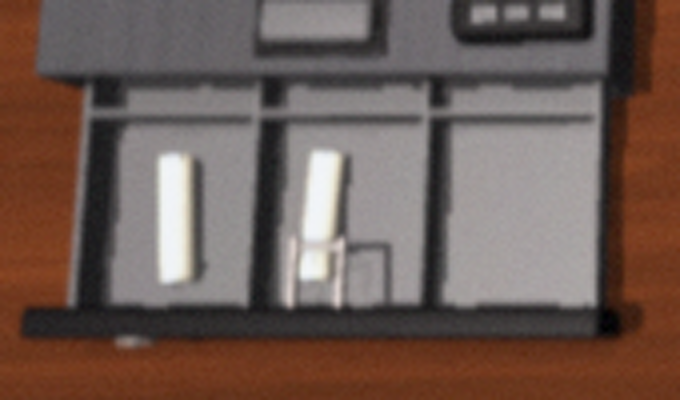

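```bash
python3 - <<'E'
from h import *
c=cam('top')
f=lambda x,y,z:onz('top',(70+x/4,200+y/4),z,c).round(4)
print('partition top',f(437,115,.055),f(437,300,.055),'right wall',f(600,120,.055),f(600,300,.055))
print('panel top front edge',f(25,337,.092),f(620,333,.092),'back',f(30,310,.092),f(605,308,.092))
print('floor', f(450,125,.02),f(598,125,.02))
a=-.028; P=np.array([.5795,.2025]);x=np.array([np.cos(a),np.sin(a)]);y=np.array([-np.sin(a),np.cos(a)])
print('slot pred', P-.074*x-.105*y, 'panel',P-.148*x)
E
```

```text
partition top [0.5586 0.1469 0.055 ] [0.4506 0.145  0.055 ] right wall [0.5528 0.0504 0.055 ] [0.4481 0.0504 0.055 ]
panel top front edge [0.4353 0.3657 0.092 ] [0.4288 0.0332 0.092 ] back [0.4501 0.3638 0.092 ] [0.4427 0.0415 0.092 ]
floor [0.557  0.1481 0.02  ] [0.5544 0.0574 0.02  ]
slot pred [0.50258939 0.09961289] panel [0.43155801 0.20664346]
```

The roll is held firmly and the thin one is still in the carton. The slot centre is at about (0.502, 0.099), so I'll turn 13° and carry the roll over it.

Request:
carry_out:
  series: [255,0,0,0,0,0,6.5,255,0,0,0,0,0,6.5,255,-5,-10,0,0,0,0,255,-7,-20,0,0,0,0,255,-7,-22,0,0,0,0,255,-7,-22,0,0,0,0,255,-7,-22,0,0,0,0,255,-7,-22,0,0,0,0,255,-7,-22,0,0,0,0,255,-7,-22,0,0,0,0,255,-7,-22,0,0,0,0,255,-7,-22,0,0,0,0,255,-7,-22,0,0,0,0,255,-7,-22,0,0,0,0,255,-7,-22,0,0,0,0,255,-7,-22,0,0,0,0,255,-7,-22,0,0,0,0,255,-7,-17,0,0,0,0,255,0,0,0,0,0,0,255,0,0,0,0,0,0]

```text
time: 13.3
ee_pos: [0.5012, 0.1001, 0.1892]
orientation: [1.0, -0.013, -0.001, 0.0]
wrist_force: [0.3, -0.1, -3.9]
gripper_width: 0.0248
```

Request:
carry_out:
  series: [255,0,0,15,0,0,0,255,0,0,25,0,0,0,255,0,0,25,0,0,0,255,0,0,15,0,0,0,255,0,0,0,0,0,0,255,0,0,0,0,0,0]

```text
time: 13.8
ee_pos: [0.5017, 0.0989, 0.1097]
orientation: [1.0, -0.015, -0.001, 0.0]
wrist_force: [0.2, -0.1, -2.5]
gripper_width: 0.0248
```

```bash
python3 - <<'E'
from h import *
s=readout.get_state(); print(s['ee_pos'],s['orientation'].round(4),s['wrist_force'].round(2)); save('wrist','pics/w9.png'); save('side','pics/s9.png')
E
```

```text
[0.50167512 0.09889853 0.10970289] [ 9.999e-01 -1.450e-02 -9.000e-04  2.000e-04] [ 0.17 -0.09 -2.54]
```

View pics/w9.png

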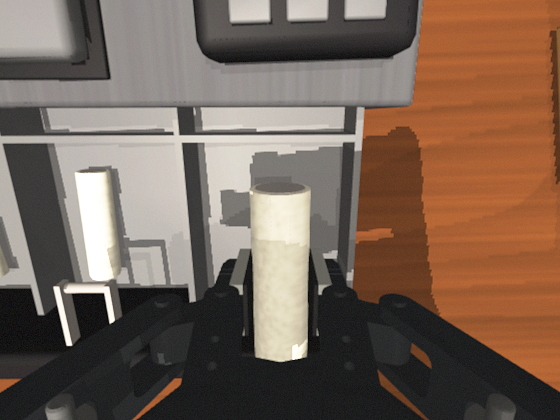

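View pics/s9.png

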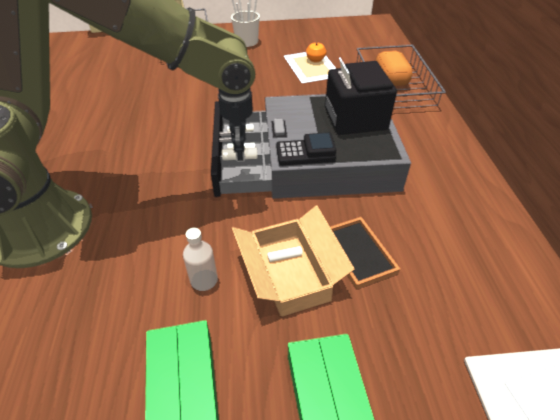

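Aligned over the empty compartment. I'll lower it slowly.

Request:
carry_out:
  series: [255,0,0,12,0,0,0,255,0,0,16,0,0,0,255,0,0,14,0,0,0,255,0,0,10,0,0,0,255,0,0,7,0,0,0,255,0,0,4,0,0,0,255,0,0,2,0,0,0,255,0,0,1,0,0,0,255,0,0,0,0,0,0,255,0,0,0,0,0,0]

```text
time: 14.73
ee_pos: [0.502, 0.0997, 0.0447]
orientation: [1.0, -0.014, 0.0, -0.0]
wrist_force: [0.7, -0.6, -2.6]
gripper_width: 0.025
```

Request:
carry_out:
  series: [255,0,0,2,0,0,0,255,0,0,1,0,0,0,255,0,0,0,0,0,0]

```text
time: 14.98
ee_pos: [0.5017, 0.0996, 0.0411]
orientation: [1.0, -0.014, -0.0, 0.0]
wrist_force: [0.3, -0.2, -4.2]
gripper_width: 0.0249
```

Request:
carry_out:
  series: [255,0,0,1,0,0,0,255,0,0,0.5,0,0,0,255,0,0,0,0,0,0]

```text
time: 15.23
ee_pos: [0.5018, 0.0996, 0.0398]
orientation: [1.0, -0.014, 0.0, -0.0]
wrist_force: [-0.5, -0.4, -0.7]
gripper_width: 0.0246
```

The weight has come off the wrist, so the roll is touching the floor. I'll open partway and rise.

Request:
carry_out:
  series: [160,0,0,0,0,0,0,140,0,0,0,0,0,0,120,0,0,0,0,0,0,110,0,0,0,0,0,0,110,0,0,0,0,0,0,110,0,0,0,0,0,0,110,0,0,-8,0,0,0,110,0,0,-15,0,0,0,110,0,0,-20,0,0,0,110,0,0,-25,0,0,0,110,0,0,-25,0,0,0,110,0,0,-25,0,0,0,110,0,0,-25,0,0,0,110,0,0,0,0,0,0]

```text
time: 16.4
ee_pos: [0.5033, 0.0998, 0.1881]
orientation: [1.0, -0.014, 0.004, -0.001]
wrist_force: [-0.1, -0.0, 0.3]
gripper_width: 0.0484
```

```bash
python3 - <<'E'
from h import *
s=readout.get_state(); print(s['ee_pos'],s['orientation'].round(4),s['wrist_force'].round(2)); save('wrist','pics/w10.png'); 
E
```

```text
[0.50334677 0.09984806 0.18807826] [ 9.999e-01 -1.410e-02  3.800e-03 -5.000e-04] [-0.07 -0.03  0.34]
```

View pics/w10.png

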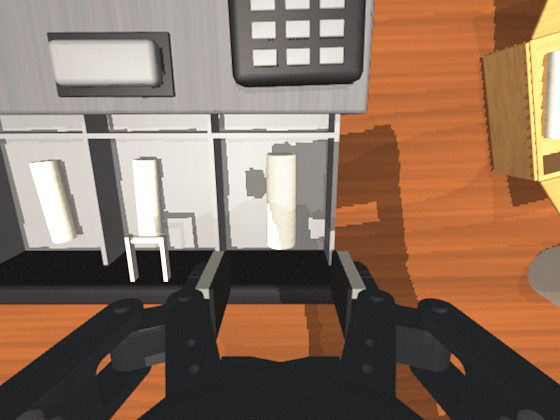

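The roll lies flat in the right-hand compartment at (281,200). Next I'll close the fingers and go round in front of the panel's middle.

Request:
carry_out:
  series: [255,-12,-10,0,0,0,0,255,-20,-18,0,0,0,0,255,-20,-18,0,0,0,0,255,-20,-18,0,0,0,0,255,-20,-18,0,0,0,0,255,-15,-15,0,0,0,0,255,-9,-8,0,0,0,0,255,0,0,0,0,0,0,255,0,0,25,0,0,0,255,0,0,30,0,0,0,255,0,0,30,0,0,0,255,0,0,20,0,0,0,255,0,0,12,0,0,0,255,0,0,0,0,0,0]

```text
time: 17.62
ee_pos: [0.3881, 0.2066, 0.0631]
orientation: [1.0, -0.014, -0.002, 0.001]
wrist_force: [1.6, -0.4, -0.5]
gripper_width: 0.0
```

```bash
python3 - <<'E'
from h import *
s=readout.get_state(); print(s['ee_pos'],s['orientation'].round(4),s['wrist_force'].round(2)); save('side','pics/s11.png'); save('wrist','pics/w11.png'); 
E
```

```text
[0.38810311 0.20662881 0.0631319 ] [ 0.9999 -0.0144 -0.0021  0.001 ] [ 1.62 -0.4  -0.45]
```

View pics/s11.png

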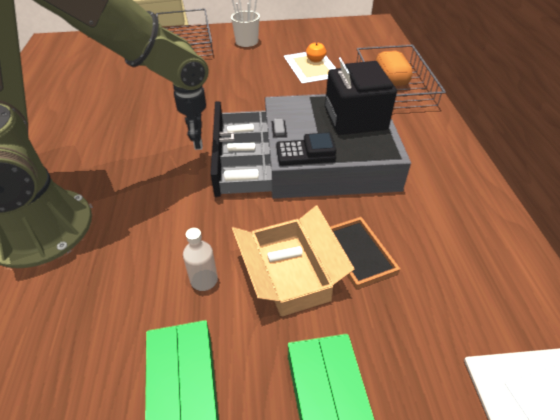

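View pics/w11.png

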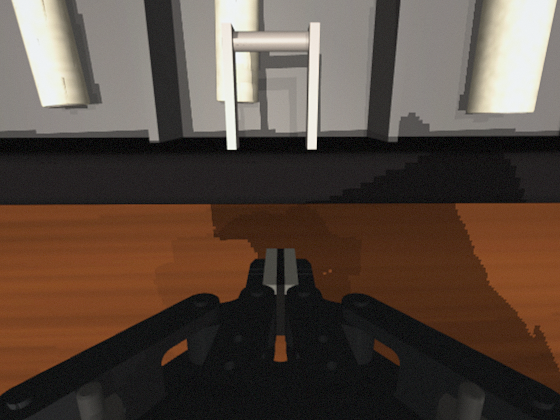

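I'll raise 8 mm for clearance over the housing, then push steadily at about 0.13 m/s.

Request:
carry_out:
  series: [255,0,0,-8,0,0,0,255,10,0,0,0,0,0,255,8,0,0,0,0,0,255,6,0,0,0,0,0,255,5,0,0,0,0,0,255,5,0,0,0,0,0,255,7,0,0,0,0,0,255,9,0,0,0,0,0,255,11,0,0,0,0,0,255,11,0,0,0,0,0,255,11,0,0,0,0,0,255,11,0,0,0,0,0,255,11,0,0,0,0,0,255,10,0,0,0,0,0,255,8,0,0,0,0,0,255,6,0,0,0,0,0,255,0,0,0,0,0,0]

```text
time: 19.13
ee_pos: [0.5186, 0.2041, 0.0735]
orientation: [1.0, -0.014, -0.0, -0.0]
wrist_force: [-2.8, 0.7, 2.0]
gripper_width: 0.0002
```

```bash
python3 - <<'E'
from h import *
s=readout.get_state(); print(s['ee_pos'],s['orientation'].round(4),s['wrist_force'].round(2)); save('side','pics/s12.png'); save('wrist','pics/w12.png'); 
E
```

```text
[0.51864846 0.20413782 0.0734918 ] [ 0.9999 -0.0143 -0.     -0.    ] [-2.76  0.73  1.96]
```

View pics/s12.png

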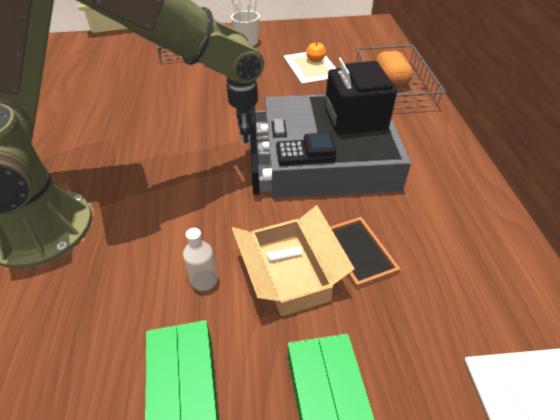

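View pics/w12.png

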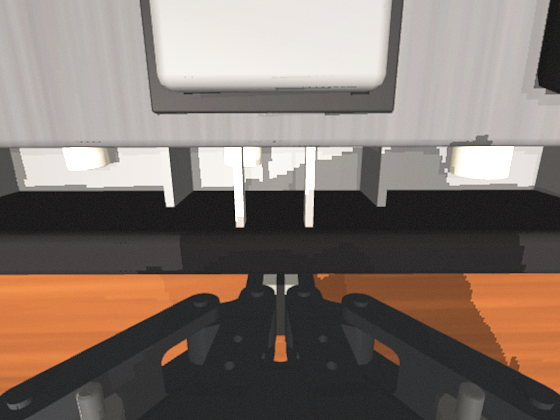

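The drawer is about 30–35 mm from home. I'll continue more slowly.

Request:
carry_out:
  series: [255,5,0,0,0,0,0,255,6,0,0,0,0,0,255,6,0,0,0,0,0,255,5,0,0,0,0,0,255,4,0,0,0,0,0,255,2,0,0,0,0,0,255,0,0,0,0,0,0]

```text
time: 19.82
ee_pos: [0.5458, 0.2034, 0.0736]
orientation: [1.0, -0.014, 0.0, 0.0]
wrist_force: [-0.9, 0.5, -0.6]
gripper_width: 0.0001
```

```bash
python3 - <<'E'
from h import *
s=readout.get_state(); print(s['ee_pos'],s['wrist_force'].round(2)); save('wrist','pics/w13.png'); 
E
```

```text
[0.54578037 0.20336982 0.07357573] [-0.88  0.49 -0.61]
```

View pics/w13.png

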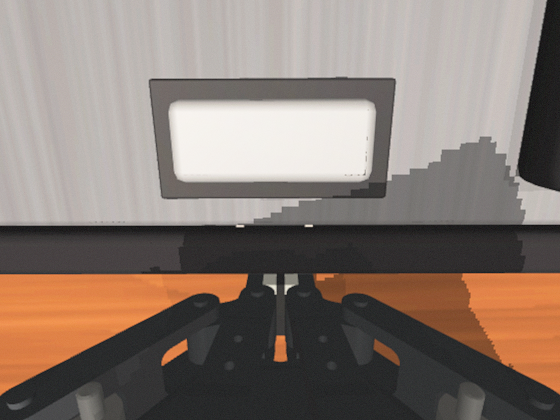

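The panel looks flush, but I'll press a little further and watch the force to be sure of the click.

Request:
carry_out:
  series: [255,1,0,0,0,0,0,255,1,0,0,0,0,0,255,0,0,0,0,0,0]

```text
time: 20.12
ee_pos: [0.5475, 0.2033, 0.0737]
orientation: [1.0, -0.014, -0.0, 0.0]
wrist_force: [-2.3, -0.5, 2.2]
gripper_width: 0.0003
```

Request:
carry_out:
  series: [255,1,0,0,0,0,0,255,1,0,0,0,0,0,255,0,0,0,0,0,0]

```text
time: 20.37
ee_pos: [0.5494, 0.2032, 0.0737]
orientation: [1.0, -0.014, -0.0, 0.0]
wrist_force: [-5.7, -0.3, 2.0]
gripper_width: -0.0001
```

Request:
carry_out:
  series: [255,1,0,0,0,0,0,255,1,0,0,0,0,0,255,0,0,0,0,0,0]

```text
time: 20.62
ee_pos: [0.5499, 0.2033, 0.0736]
orientation: [1.0, -0.014, -0.002, 0.0]
wrist_force: [-19.8, -1.9, 11.0]
gripper_width: 0.0001
```

Request:
carry_out:
  series: [255,1,0,0,0,0,0,255,1,0,0,0,0,0,255,0,0,0,0,0,0]

```text
time: 20.87
ee_pos: [0.5502, 0.2032, 0.0736]
orientation: [1.0, -0.014, -0.005, 0.001]
wrist_force: [-36.7, -3.1, 22.0]
gripper_width: -0.0002
```

That's a hard stop at x = 0.550, matching the expected fully-home position. I'll back off gently and look.

Request:
carry_out:
  series: [255,-2,0,0,0,0,0,255,-3,0,0,0,0,0,255,-4,0,0,0,0,0,255,-8,0,0,0,0,0,255,-15,0,0,0,0,0,255,-20,0,0,0,0,0,255,-25,0,0,0,0,0,255,-25,0,-20,0,0,0,255,-20,0,-30,0,0,0,255,0,0,-30,0,0,0,255,0,0,-30,0,0,0,255,0,0,-30,0,0,0,255,0,0,0,0,0,0,255,0,0,0,0,0,0]

```text
time: 22.03
ee_pos: [0.432, 0.2068, 0.215]
orientation: [1.0, -0.014, 0.002, -0.001]
wrist_force: [-0.7, -0.2, -0.9]
gripper_width: -0.0
```

```bash
python3 - <<'E'
from h import *
s=readout.get_state(); print(s['ee_pos'],s['wrist_force'].round(2),s['time']); save('side','pics/s14.png'); t=save('top','pics/t14.png')
c=cam('top'); print(proj('top',(.5795-.020,.2025-.16,.092),c), proj('top',(.5795-.148,.2025-.16,.092),c)) 
E
```

```text
[0.43201799 0.20680422 0.21498413] [-0.66 -0.18 -0.89] 22.0333
[220.75929775 224.88761742] [220.80180535 282.12374915]
```

View pics/s14.png

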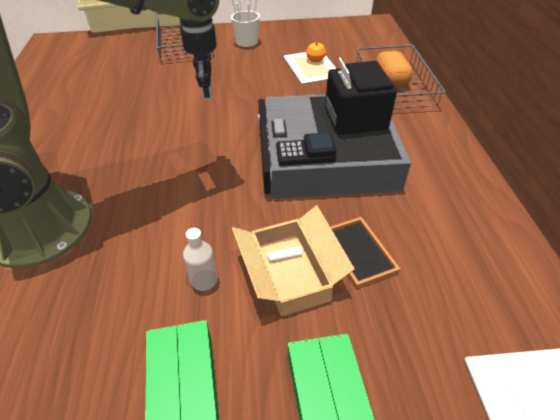

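View pics/t14.png

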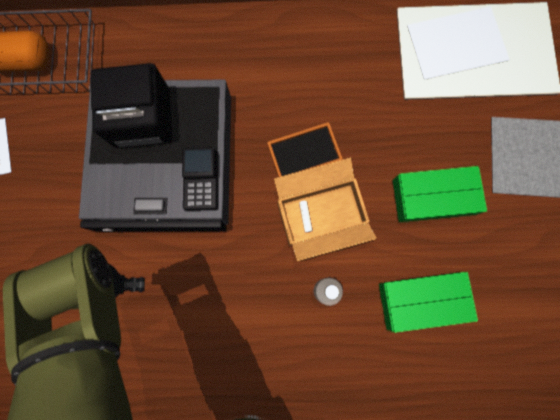

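The drawer is shut and stayed shut about a second after I backed off. Both flaps are well back, the thin roll is in the carton at top (305,216), and the bottle, tray and reader look unmoved. I'm handing the job in.

```bash
python3 - <<'E'
from h import *
a=cv2.imread('pics/top0.png').astype(int);b=cv2.imread('pics/t14.png').astype(int)
for n,(x0,y0,x1,y1) in dict(bottle=(312,275,348,310),reader=(180,145,220,212),tray=(265,120,345,160)).items(): print(n,abs(a-b)[y0:y1,x0:x1].mean().round(1))
print(job.sign_off())
E
```

```text
bottle 2.1
reader 2.5
tray 2.6
the job is handed in; nothing more can be done
None
```

The thicker roll is in the till drawer's front right-hand compartment, and the drawer is shut. I handed the job in at about 22 s; it reports no verdict.

I pressed the release and the drawer popped fully out. I folded both flaps back with closed fingers, lifted the thicker roll out of the carton and set it on the compartment floor. I let go only once the wrist force showed the floor carrying it. Then I pushed the drawer home at up to about 0.13 m/s.

- **Drawer:** it met a hard stop at the expected fully-home position, about 37 N at the wrist. It was still shut in the pictures about a second after I backed off. I felt no distinct click, so the latching rests on that stop and those pictures.
- **Thicker roll:** the wrist picture before closing showed it lying flat in the compartment. I could not see it once the drawer was shut.
- **Carton:** the last pictures show the thin roll on the floor and both flaps well past upright.
- **Other things on the counter:** the bottle, change tray and card reader match the first top picture to within image noise.
- **Robot:** the arm is clear of everything.

No check failed, and none disagreed with another.

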